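# Switch on the microscope lamp

## Task

Switch on the microscope lamp from its cordless switch boxes: with the fingertips, lightly press the square key all the way down, and after that the long bar-shaped key all the way down; each stays down by itself. Do not touch the two boxes with round keys or the onion, dishes, jar and pot that stand among them, and do not lift, carry or push any box out of its place. Then draw the hand back clear of everything.

Things in the scene. Friction and masses are not known exactly. Their poses are not given: they have to be found in the camera images.
- square_box: A white plastic switch box, 76 x 76 mm and 40 mm high on rubber feet, about 0.4 kg, standing loose on the worktop, with one grey push key in the middle of its top: a square key, 30 x 30 mm. Origin at the centre of its underside, z up; turned at most 0.35 rad from square with the worktop. Its key stands 14 mm above the box top when up, 6 mm when fully down.
- square_key_top (a point): Centre of the top face of the square key; it moves with the key: about 54 mm above the worktop when up, 46 mm when fully down. The key's top face measures 30 x 30 mm.
- square_key (a joint): How far the square key is pressed. 0 = fully up, 0.008 (m) = fully down at its hard stop; grows as the key goes down. It moves straight down against about 2 N of friction and stays where it is left, without springing back. Starts up, within 1.5 mm.
- bar_box: A white plastic switch box, 76 x 76 mm and 40 mm high on rubber feet, about 0.4 kg, standing loose on the worktop, with one grey push key in the middle of its top: a long bar-shaped key, 18 mm by 56 mm (long side along the box's y). Origin at the centre of its underside, z up; turned at most 0.35 rad from square with the worktop. Its key stands 14 mm above the box top when up, 6 mm when fully down.
- bar_key_top (a point): Centre of the top face of the bar-shaped key; it moves with the key: about 54 mm above the worktop when up, 46 mm when fully down. The key's top face measures 18 x 56 mm.
- bar_key (a joint): How far the bar-shaped key is pressed. 0 = fully up, 0.008 (m) = fully down at its hard stop; grows as the key goes down. It moves straight down against about 2 N of friction and stays where it is left, without springing back. Starts up, within 1.5 mm.
- round_box_a: A white plastic switch box, 76 x 76 mm and 40 mm high on rubber feet, about 0.4 kg, standing loose on the worktop, with one grey push key in the middle of its top: a round key, 30 mm across. Origin at the centre of its underside, z up; turned at most 0.35 rad from square with the worktop. Its key stands 14 mm above the box top when up, 6 mm when fully down. To be left alone.
- round_key_a (a joint): How far the round key of this first box is pressed. 0 = fully up, 0.008 (m) = fully down at its hard stop; grows as the key goes down. It moves straight down against about 2 N of friction and stays where it is left, without springing back.
- round_box_b: A white plastic switch box, 76 x 76 mm and 40 mm high on rubber feet, about 0.4 kg, standing loose on the worktop, with one grey push key in the middle of its top: a round key, 30 mm across. Origin at the centre of its underside, z up; turned at most 0.35 rad from square with the worktop. Its key stands 14 mm above the box top when up, 6 mm when fully down. To be left alone; looks just like the other round-key box.
- round_key_b (a joint): How far the round key of the second round-key box is pressed. 0 = fully up, 0.008 (m) = fully down at its hard stop; grows as the key goes down. It moves straight down against about 2 N of friction and stays where it is left, without springing back.
- onion: A brown onion, 60 mm across and 71 mm high, standing loose. Origin at its underside. To be left alone.
- petri_a: A shut petri dish, 61 mm across, 15 mm high, loose. Origin at its underside. To be left alone.
- petri_b: A second petri dish like the first, loose. Origin at its underside. To be left alone.
- specimen_jar: A white-lidded specimen jar, 56 mm across, 72 mm high, loose. Origin at its underside. To be left alone.
- objective_case: A small white screw pot with a black lid, 33 mm across, 49 mm high, loose. Origin at its underside. To be left alone.
Mind the look-alikes: they are no part of the job. Leave any purple look-alike of the square_box alone.

How it is judged:
On the way, in this order (a step that is already met when the one before it is completed fails the run):
1. the fingertips press the square key fully down (value of joint square_key above 0.006 m and contact force between the fingers and square_key above 0.2 N), for 0.05 s.
2. then the fingertips press the bar-shaped key fully down (value of joint bar_key above 0.006 m and contact force between the fingers and bar_key above 0.2 N), for 0.05 s.
At the end, for the whole second after the job is handed in: The square key and the bar-shaped key are both down (at least 6 of their 8 mm), both round keys are still up (less than 2 mm), every switch box stands level, at rest and within 20 mm of its starting place, and the other loose things are within 15 mm of theirs (value of joint each of square_key, bar_key above 0.006 m and value of joint each of round_key_a, round_key_b below 0.002 m and distance of each of square_box, bar_box, round_box_a, round_box_b from where it was at the start of the episode below 0.02 m and distance of each of onion, petri_a, petri_b, specimen_jar, objective_case from where it was at the start of the episode below 0.015 m and angle between each of square_box, bar_box, round_box_a, round_box_b's own z axis and vertical below 0.1 rad and linear speed of each of square_box, bar_box, round_box_a, round_box_b below 0.02 m/s); the robot touches nothing.
It fails at once if the bar-shaped key is pressed before the square key (value of joint bar_key above 0.004 m and value of joint square_key below 0.004 m).
It fails at once if a box with a round key is touched or its key pressed (value of joint any of round_key_a, round_key_b above 0.002 m or contact force between any of the arm, the fingers and round_box_a above 0.5 N or contact force between any of the arm, the fingers and round_box_b above 0.5 N).
It fails at once if a switch box is lifted, tipped or pushed out of its place (height (world z) of any of square_box, bar_box, round_box_a, round_box_b above 0.008 m or distance of any of square_box, bar_box, round_box_a, round_box_b from where it was at the start of the episode above 0.02 m or angle between any of square_box, bar_box, round_box_a, round_box_b's own z axis and vertical above 0.2 rad).
It fails at once if a key or its box is pressed hard (over 40 N) (contact force between the fingers and square_box above 40 N or contact force between the fingers and bar_box above 40 N).
It fails at once if another loose thing is touched or disturbed (distance of any of onion, petri_a, petri_b, specimen_jar, objective_case from where it was at the start of the episode above 0.015 m or contact force between any of the arm, the fingers and onion above 0.5 N or contact force between any of the arm, the fingers and petri_a above 0.5 N or contact force between any of the arm, the fingers and petri_b above 0.5 N or contact force between any of the arm, the fingers and specimen_jar above 0.5 N or contact force between any of the arm, the fingers and objective_case above 0.5 N).
It also fails if it takes over 37 s, if anything falls off the work surface, if the arm or the gripper's body presses on something with over 40 N, if the wrist force passes 120 N, or if a joint passes its speed limit or range.

## Robot

A 7-joint arm with a two-finger parallel gripper is mounted at the origin on a cart in front of the work surface, level with it; the furniture and walls round the work are solid. World frame = base frame: x ahead of the robot, y to its left, z up, the work surface at z = 0. Lengths are in m, angles in rad, forces in N, time in s.
With the tool pointing down it reaches from about 0.4 to 0.9 m from the base axis. Payload 5.5 kg.
Tool frame: the origin (TCP) lies midway between the tips of the shut fingers; the grasp point (between the pads) lies 19 mm behind it (grip_depth is the distance from the TCP to the grasp point, in m); z points along the fingers, x is the direction in which the jaws open and shut, and the axes are right-handed (so a half turn about z gives the same grasp; the last joint's range is limited). The gripper opens to 85 mm and grips with 20 to 120 N. Pads are 22 mm wide; open, the fingers measure 114 mm over their backs; the gripper's body (76 mm by 85 mm) begins 54 mm behind the grasp point. The pads swing forward as they close: fully open they stand 13 mm farther back than shut.
Start: joints at [-0.888, 0.501, -0.427, 1.55, 0.221, 1.138, -0.21], TCP at [0.265, 0.594, 0.231] pointing down, gripper open.
Joint ranges: [-2.88, 2.88], [-0.31, 2.03], [-1.54, 1.56], [0.2, 2.42], [-1.41, 4.55], [0.19, 2.02], [-2.57, 2.57]. Speed limits (rad/s): [2.57, 2.57, 3.14, 3.14, 3.14, 3.14, 3.14].

## Interface

Orientations are given as a rotation vector (axis times angle).
In Python, from station import * gives the robot as it stands.
- The arm moves only by the tool play_rows, never from a script. Its argument "plan" is a list of rows, each a list of 7 numbers: the turn, a rotation vector about the tool's x, y, z in degrees, then the shift along the tool's x, y, z in m, then the opening, from -1 (shut) to 1 (fully open). A call has 1 to 12 rows; each row shifts and turns the pose as measured when the row begins, along the tool's axes as they then stand; what a row does not reach is not made up. A row lasts 1/10 s, in which the tool goes at most 50 mm and 8.59 degrees, less where a joint would pass 70% of its speed; a pose out of reach is approached as far as the arm can. A call is refused whole if a number of a shift passes 0.05 or a number of a turn 8.59, either way. A call with a gripper value outside its range is refused whole. The fingers move at their own pace and stop on an object; the grip force is fixed at half the most. Time passes only in rows, so rows that do not move let the fingers close. It gives the time, the measured TCP pose, the force and the opening at its end, in the units of the state.
- get_obs(): the state, without advancing time (a new reading comes with each control period).
- get_image(name): name is "scene" or "side" or "wrist"; returns a dict with "color" (480x640x3 uint8, red, green, blue), "fx", "fy", "cx", "cy" (pixels), "k1" (the pictures are not rectified: a ray, as slopes to the right and down, at radius r is drawn at 1 + k1 r^2 times it, then the intrinsics apply), "R" (3x3) and "t" (3): a world point X has camera coordinates R X + t. Camera axes: x right, y down, z forward; pixel columns grow to the right and rows downward; lengths in m; the calibration is good to about 2 mm. A picture is of the moment at which its call begins. There is no depth.
- sign_off(): hands the job in, once; it reports no verdict.
The state is a dict: "time": time; "joints": joint angles; "qvel": joint speeds; "joint_torque": joint torques, N m; "ee_pos": TCP position; "eef_rot": TCP orientation; "force": force on the tool from outside, world axes, zero at the start; "wrist_torque": the same for the moment, N m; "width": opening from 0.0 (shut) to 1.0 (fully open).
Only numpy, scipy, OpenCV 4.12 (cv2) and the standard library are available. Lean on these libraries where they do the work, as an engineer would, in place of code of your own. Each camera call takes 0.05 s, during which the arm holds its last target.

## Working session

There is one attempt and no reset: what is moved stays moved. The work goes in short steps, Python scripts to look and compute and a tool call to move; the robot and the scene stay as the last step left them, time stands still between calls to the robot, and variables do not carry over. Pictures are saved under pics/ and viewed, and the job is handed in when it is done.

Besides the shell and the picture viewer there is one more tool, called as name(argument=value, ...), one argument or row to a line, values as JSON. play_rows: Moves the arm, as the interface text tells. Its arguments: {"type":"object","properties":{"plan":{"type":"array","items":{"type":"array","items":{"type":"number"}}}},"required":["plan"]}

```bash
mkdir -p pics
python3 - <<'E'
from station import *
import cv2
o=get_obs();print(o)
for n in("scene","side","wrist"):
    im=get_image(n);cv2.imwrite(f"pics/{n}0.png",im["color"][:,:,::-1]);print(n,im["fx"],im["cx"],im["cy"],im["k1"],im["R"],im["t"])
E
```

```text
{'time': 0.0, 'joints': array([-0.8878247 ,  0.50187667, -0.42676997,  1.5514873 ,  0.22078807,
        1.13834162, -0.21031466]), 'qvel': array([-0.00043774, -0.00041396, -0.00092194,  0.00110701,  0.00064111,
        0.00035391,  0.00150723]), 'joint_torque': array([ 8.80004936e-04, -5.69530356e+01, -5.81571579e+00, -2.80932623e+01,
        1.07044046e-02,  1.23675077e-02,  3.18370653e-06]), 'ee_pos': array([0.26466027, 0.59287582, 0.23022392]), 'eef_rot': array([ 2.63460716,  1.70930759, -0.00276205]), 'force': array([-1.07954644, -0.00704203,  0.1626971 ]), 'wrist_torque': array([ 0.04430562, -0.01470893, -0.00323705]), 'width': 0.9982422462930434}
scene 598.2138168871276 316.0959048688329 245.2152355398373 -0.11068135770286541 [[ 0.86605637 -0.49936582  0.02408614]
 [-0.26676246 -0.50232161 -0.82250276]
 [ 0.42282875  0.70590848 -0.56825088]] [-0.46486678  0.18040299  1.15511557]
side 454.99170222351927 321.00787912202753 243.07556880701483 -0.07980426738840835 [[-0.98282694 -0.18450763  0.00285265]
 [-0.08211907  0.42347975 -0.90217591]
 [ 0.1652503  -0.88691704 -0.4313589 ]] [0.52187292 0.10518429 0.99013009]
wrist 342.73442727249096 321.19326033503484 234.487087988726 0.01742524866147254 [[ 0.40640998  0.91369016 -0.00110079]
 [ 0.87225965 -0.38762242  0.2981811 ]
 [ 0.27201844 -0.12214395 -0.95450868]] [-0.64896709 -0.04045075  0.37787505]
```

View pics/scene0.png

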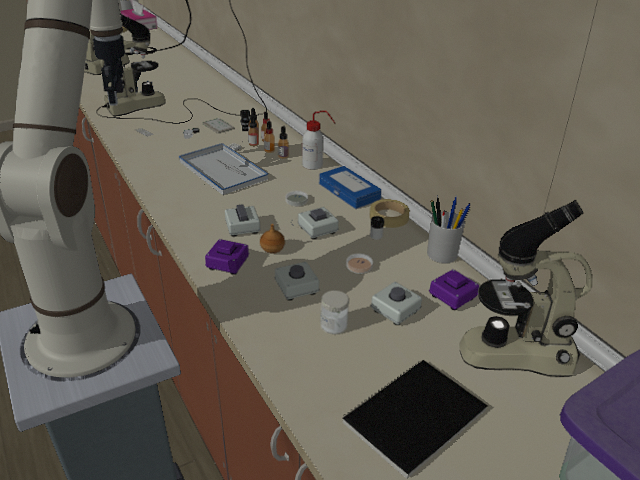

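View pics/side0.png

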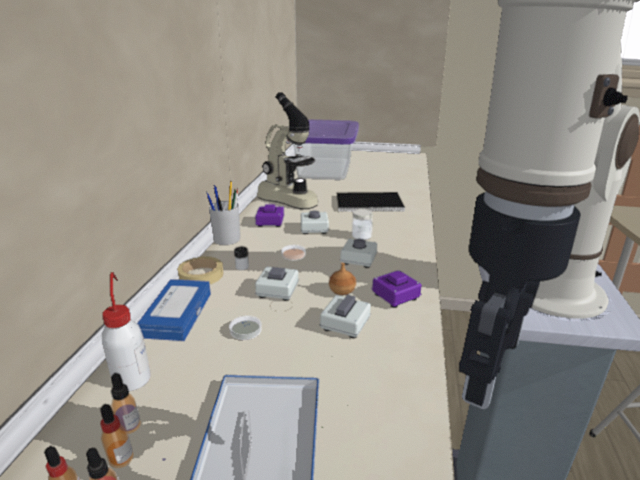

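View pics/wrist0.png

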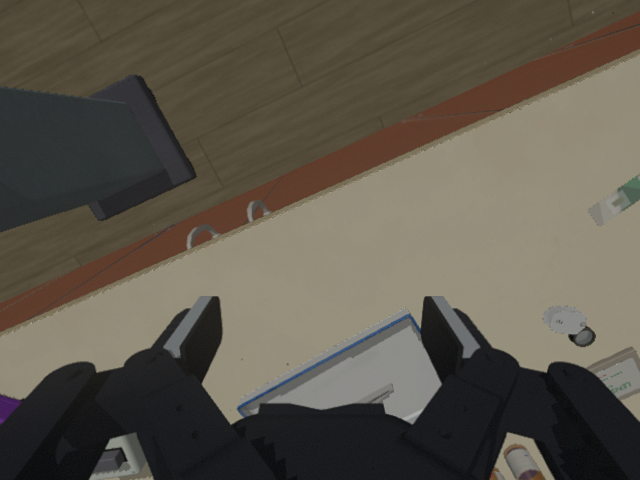

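Run:
```python
import cv2,numpy as np
a=cv2.imread("pics/scene0.png")[180:340,200:460];b=cv2.imread("pics/side0.png")[200:350,220:440]
cv2.imwrite("pics/sc_z.png",cv2.resize(a,None,fx=3,fy=3,interpolation=2));cv2.imwrite("pics/si_z.png",cv2.resize(b,None,fx=3.5,fy=3.5,interpolation=2))
```

```text
(no output)
```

View pics/sc_z.png

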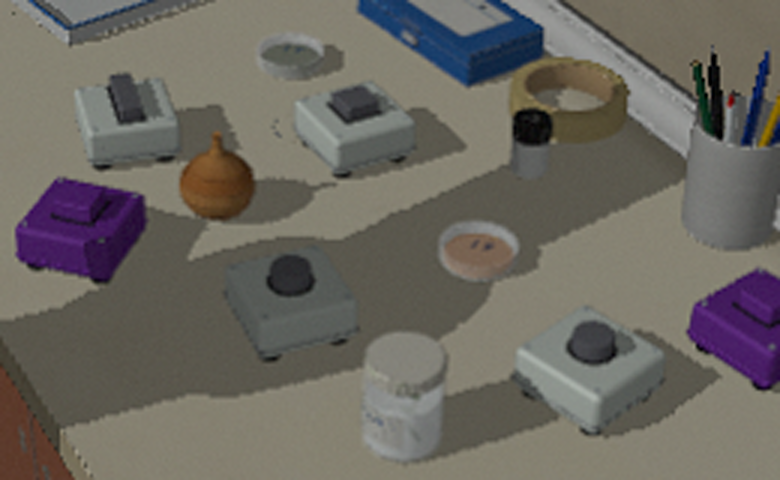

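View pics/si_z.png

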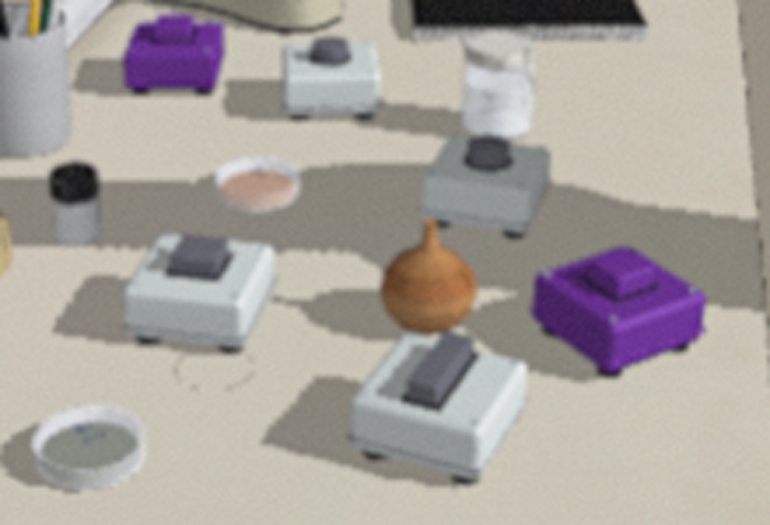

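```bash
cat > h.py <<'E'
import numpy as np,cv2
from scipy.optimize import least_squares
def ray(im,p):
    xd=np.array([(p[0]-im["cx"])/im["fx"],(p[1]-im["cy"])/im["fy"]]);x=xd.copy()
    for _ in range(20): x=xd/(1+im["k1"]*(x@x))
    R=np.array(im["R"]);return -R.T@im["t"],R.T@np.array([x[0],x[1],1])
def onz(im,p,z):
    c,d=ray(im,p);return c+d*(z-c[2])/d[2]
def tri(l):
    A=np.zeros((3,3));b=np.zeros(3);cs=[]
    for im,p in l:
        c,d=ray(im,p);d=d/np.linalg.norm(d);P=np.eye(3)-np.outer(d,d);A+=P;b+=P@c
    return np.linalg.solve(A,b)
def proj(im,X):
    c=np.array(im["R"])@X+im["t"];x=c[:2]/c[2];x=x*(1+im["k1"]*(x@x));return x[0]*im["fx"]+im["cx"],x[1]*im["fy"]+im["cy"]
E
python3 - <<'E'
from station import *
from h import *
S=get_image("scene");D=get_image("side")
sc=lambda x,y:((x+.5)/3+200-.5,(y+.5)/3+180-.5)
si=lambda x,y:((x+.5)/3.5+220-.5,(y+.5)/3.5+200-.5)
np.set_printoptions(precision=4,suppress=True)
for n,a,b,z in [("sq",sc(353,99),si(203,249),.054),("bar",sc(123,87),si(446,360),.054),("onion tip",sc(217,138),si(431,226),.071),("ra",sc(291,264),si(489,146),.054),("rb",sc(592,332),si(331,46),.054),("jar lid",sc(405,352),si(500,40),.072),("pot lid",sc(532,118),si(75,172),.049),("petA",sc(291,52),si(89,435),.015),("petB",sc(479,245),si(259,182),.015)]:
    print(n,tri([(S,a),(D,b)]),onz(S,a,z),onz(D,b,z))
# masks of dark key pixels
for nm,im,(x0,y0,x1,y1) in [("sqS",S,(300,203,336,232)),("barS",S,(225,200,260,230)),("sqD",D,(258,262,300,295)),("barD",D,(330,290,365,322))]:
    g=im["color"].astype(int)[y0:y1,x0:x1]
    print(nm); print(g.mean(2).astype(int)[::1])if 0 else None
    cv2.imwrite(f"pics/{nm}.png",cv2.resize(im["color"][y0:y1,x0:x1,::-1].copy(),None,fx=10,fy=10,interpolation=0))
E
```

```text
sq [0.6041 0.114  0.0501] [0.6016 0.109  0.054 ] [0.6014 0.1213 0.054 ]
bar [0.443  0.2128 0.0536] [0.4446 0.2129 0.054 ] [0.4413 0.2146 0.054 ]
onion tip [0.4683 0.0895 0.067 ] [0.4666 0.0844 0.071 ] [0.4666 0.0976 0.071 ]
ra [ 0.4502 -0.062   0.0521] [ 0.4509 -0.0637  0.054 ] [ 0.4481 -0.0562  0.054 ]
rb [ 0.5942 -0.2259  0.0512] [ 0.5942 -0.2277  0.054 ] [ 0.5909 -0.2163  0.054 ]
jar lid [ 0.4573 -0.2055  0.0738] [ 0.4592 -0.2035  0.072 ] [ 0.4571 -0.2092  0.072 ]
pot lid [0.7187 0.0236 0.0482] [0.7193 0.0234 0.049 ] [0.7168 0.0266 0.049 ]
petA [0.6277 0.2619 0.0128] [0.6255 0.2583 0.015 ] [0.6268 0.2646 0.015 ]
petB [ 0.6139 -0.06    0.0103] [ 0.6131 -0.064   0.015 ] [ 0.6091 -0.0482  0.015 ]
sqS
barS
sqD
barD
```

```bash
cat >> h.py <<'E'
from scipy.spatial.transform import Rotation as Ro
def shift(o,T):
    return Ro.from_rotvec(o["eef_rot"]).inv().apply(np.array(T)-o["ee_pos"])
E
python3 - <<'E'
from station import *
from h import *
o=get_obs();np.set_printoptions(precision=4,suppress=True)
print(o["time"],shift(o,[.602,.115,.20]),Ro.from_rotvec(o["eef_rot"]).as_matrix())
E
```

```text
0.25 [-0.2993  0.5029  0.031 ] [[ 0.4075  0.9132 -0.0004]
 [ 0.9132 -0.4075 -0.0008]
 [-0.0009 -0.0001 -1.    ]]
```

View pics/sqD.png

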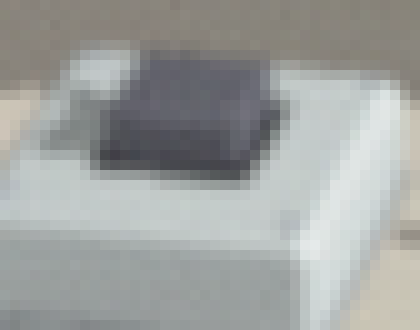

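View pics/sqS.png

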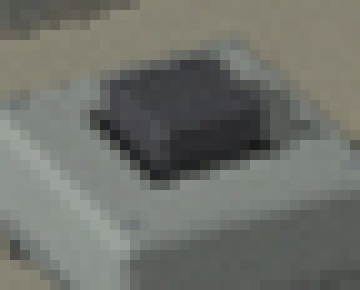

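play_rows(
  plan=[
    [0,0,0,-0.024,0.041,0,-1],
    [0,0,0,-0.024,0.041,0,-1],
    [0,0,0,-0.024,0.041,0,-1],
    [0,0,0,-0.024,0.041,0,-1],
    [0,0,0,-0.024,0.041,0,-1],
    [0,0,0,-0.024,0.041,0,-1],
    [0,0,0,-0.024,0.041,0,-1],
    [0,0,0,-0.024,0.041,0,-1],
    [0,0,0,-0.024,0.041,0,-1],
    [0,0,0,-0.024,0.041,0,-1],
  ],
)

```text
time: 1.25
ee_pos: [0.5454, 0.2037, 0.2282]
eef_rot: [-2.614, -1.731, 0.001]
force: [0.5, 0.3, 0.1]
width: -0.002
```

Run:
```python
from station import *
from h import *
o=get_obs();np.set_printoptions(precision=4,suppress=True)
print(o["time"],o["ee_pos"],o["width"],o["force"],o["joints"],shift(o,[.602,.115,.20]))
im=get_image("wrist");cv2.imwrite("pics/w1.png",im["color"][:,:,::-1])
```

```text
1.25 [0.5454 0.2037 0.2282] -0.0015424804001588108 [0.5397 0.2964 0.099 ] [-0.1727  0.3661 -0.2864  1.7321  0.109   1.0609  0.6753] [-0.0596  0.0869  0.0276]
```

View pics/w1.png

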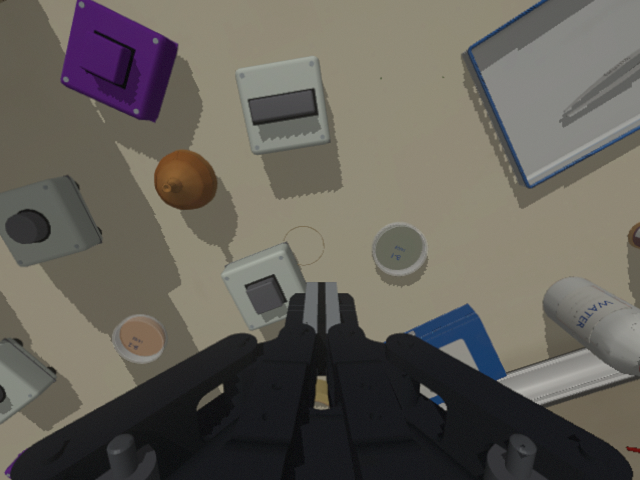

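Run:
```python
from station import *
from h import *
np.set_printoptions(precision=4,suppress=True)
im=get_image("wrist");c=im["color"]
for nm,(x0,y0,x1,y1) in [("sq",(235,262,300,322)),("bar",(240,80,325,130))]:
    cv2.imwrite(f"pics/w_{nm}.png",cv2.resize(c[y0:y1,x0:x1,::-1].copy(),None,fx=8,fy=8,interpolation=0))
for p in[(265,295),(281,105)]:print(onz(im,p,.054))
```

```text
[0.6095 0.105  0.054 ]
[0.4522 0.1984 0.054 ]
```

View pics/w_sq.png

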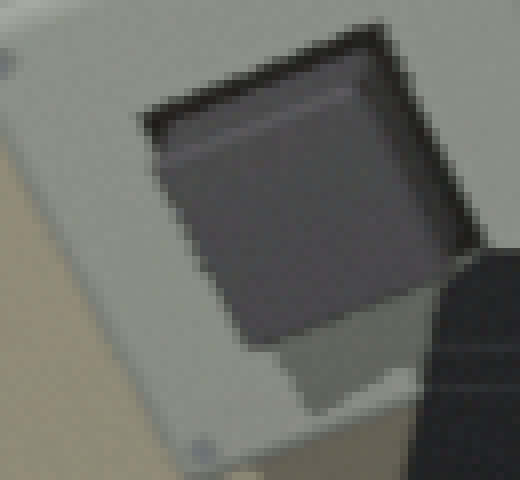

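View pics/w_bar.png

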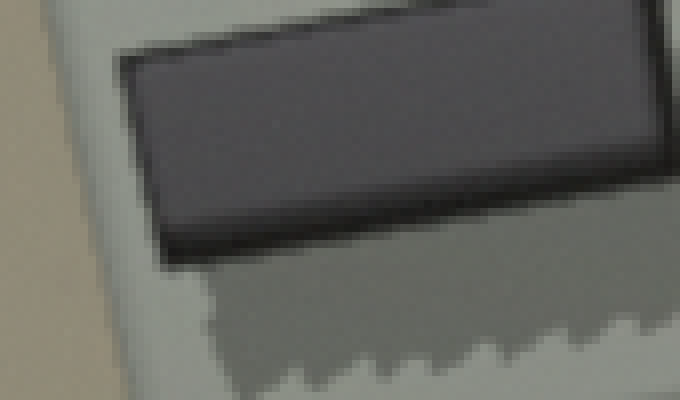

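Run:
```python
from station import *
from h import *
np.set_printoptions(precision=4,suppress=True)
im=get_image("wrist");c=im["color"];im=get_image("wrist");o=get_obs();print(o["time"],o["ee_pos"],np.abs(im["color"].astype(int)-c).mean())
c=im["color"]
x0,y0,x1,y1=215,60,335,330
cv2.imwrite("pics/w2.png",cv2.resize(c[60:150,230:340,::-1].copy(),None,fx=7,fy=6.6,interpolation=0))
cv2.imwrite("pics/w2s.png",cv2.resize(c[255:335,230:320,::-1].copy(),None,fx=7,fy=7,interpolation=0))
for p in[(272.6,288.8),(289.8,93)]:print(onz(im,p,.054))
```

```text
1.45 [0.5452 0.2036 0.2278] 5.233372395833333
[0.6011 0.1236 0.054 ]
[0.4414 0.2171 0.054 ]
```

View pics/w2.png

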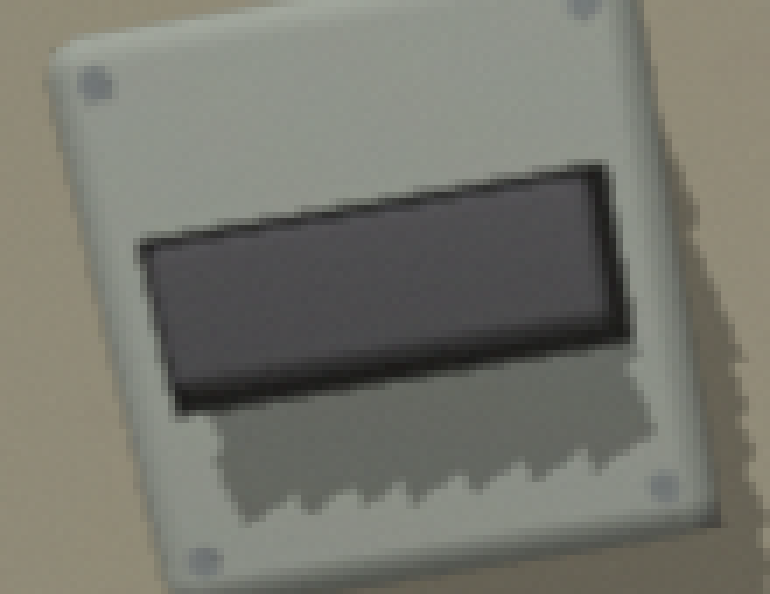

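View pics/w2s.png

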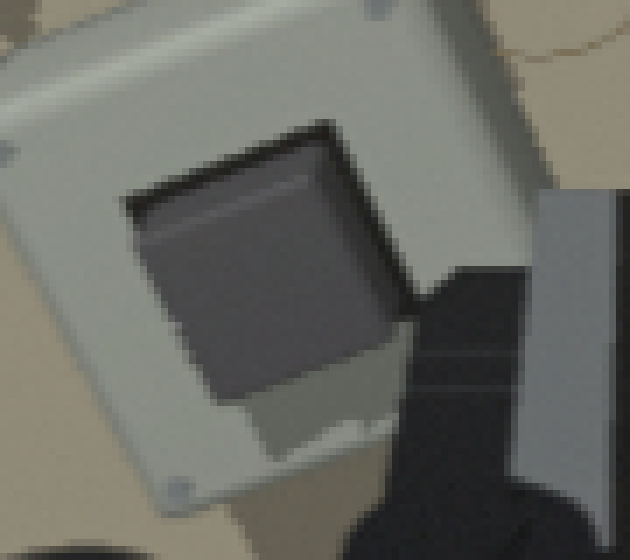

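Run:
```python
from station import *
from h import *
np.set_printoptions(precision=4,suppress=True)
im=get_image("wrist");o=get_obs();print(o["time"],o["ee_pos"],o["qvel"].max())
print("tip", proj(im,o["ee_pos"]))
for p in[(267.7,295.6),(283.9,102.4)]:print(onz(im,p,.054),shift(o,onz(im,p,.15)))
```

```text
1.5 [0.5442 0.2057 0.2279] 0.006035652409703498
tip (np.float64(324.7599729905622), np.float64(294.8761777700338))
[0.6044 0.1195 0.054 ] [-0.0396  0.0406  0.0775]
[0.4442 0.2123 0.054 ] [-0.0238 -0.0873  0.0784]
```

play_rows(
  plan=[
    [0,0,0,-0.0146,0.0223,0.01,-1],
    [0,0,0,-0.0146,0.0223,0.02,-1],
    [0,0,0,-0.0146,0.0223,0.02,-1],
    [0,0,0,-0.0146,0.0223,0.02,-1],
    [0,0,0,0,0,0.02,-1],
    [0,0,0,0,0,0.02,-1],
    [0,0,0,0,0,0,-1],
    [0,0,0,0,0,0,-1],
  ],
)

```text
time: 2.3
ee_pos: [0.5995, 0.1373, 0.1158]
eef_rot: [-2.581, -1.764, -0.008]
force: [-0.1, 0.1, -0.4]
width: 0.0
```

Run:
```python
from station import *
from h import *
np.set_printoptions(precision=4,suppress=True)
o=get_obs();print(o["time"],o["ee_pos"],o["force"],shift(o,[.6035,.117,.075]))
S=get_image("scene");D=get_image("side")
a=S["color"][150:270,230:390,::-1];b=D["color"][190:310,210:370,::-1]
cv2.imwrite("pics/m1.png",cv2.resize(np.vstack([a,b]),None,fx=2.5,fy=2.5,interpolation=2))
```

```text
2.3 [0.5995 0.1373 0.1158] [-0.1308  0.1024 -0.3981] [-0.018   0.0115  0.0405]
```

View pics/m1.png

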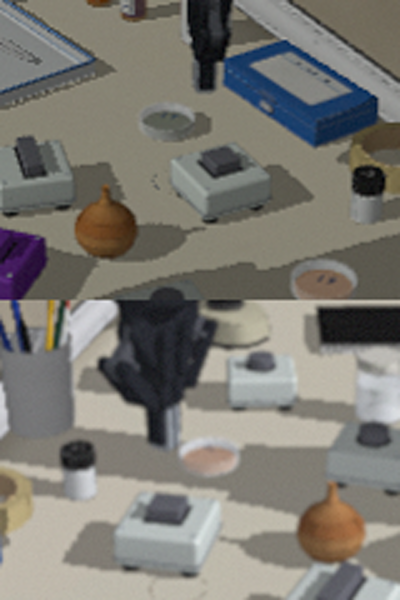

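play_rows(
  plan=[
    [0,0,0,-0.009,0.006,0.01,-1],
    [0,0,0,-0.009,0.006,0.015,-1],
    [0,0,0,0,0,0.01,-1],
    [0,0,0,0,0,0,-1],
    [0,0,0,0,0,0,-1],
  ],
)

```text
time: 2.9
ee_pos: [0.6063, 0.1147, 0.0805]
eef_rot: [-2.584, -1.765, -0.015]
force: [0.3, -0.2, 0.7]
width: 0.002
```

Run:
```python
from station import *
from h import *
np.set_printoptions(precision=4,suppress=True)
o=get_obs();print(o["time"],o["ee_pos"],o["force"],shift(o,[.6035,.117,.06]))
S=get_image("scene");D=get_image("side")
a=S["color"][170:250,260:380,::-1];b=D["color"][220:300,230:350,::-1]
cv2.imwrite("pics/m2.png",cv2.resize(np.vstack([a,b]),None,fx=3.7,fy=3.7,interpolation=2))
```

```text
2.9 [0.6063 0.1147 0.0805] [ 0.3113 -0.2245  0.6748] [ 0.0008 -0.0034  0.0206]
```

View pics/m2.png

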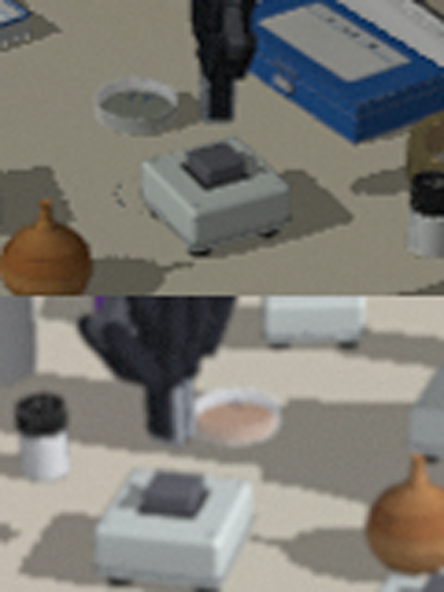

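play_rows(
  plan=[
    [0,0,0,0,-0.0025,0.008,-1],
    [0,0,0,0,0,0.008,-1],
    [0,0,0,0,0,0.004,-1],
    [0,0,0,0,0,0,-1],
  ],
)

```text
time: 3.4
ee_pos: [0.6041, 0.1178, 0.06]
eef_rot: [-2.582, -1.768, -0.018]
force: [-0.6, 0.8, 0.4]
width: -0.001
```

play_rows(
  plan=[
    [0,0,0,0,0,0.002,-1],
    [0,0,0,0,0,0.002,-1],
    [0,0,0,0,0,0.002,-1],
  ],
)

```text
time: 3.7
ee_pos: [0.6044, 0.1182, 0.0538]
eef_rot: [-2.582, -1.768, -0.019]
force: [0.3, 0.4, 0.4]
width: -0.005
```

play_rows(
  plan=[
    [0,0,0,0,0,0.002,-1],
    [0,0,0,0,0,0.002,-1],
  ],
)

```text
time: 3.9
ee_pos: [0.6045, 0.1182, 0.0499]
eef_rot: [-2.582, -1.768, -0.019]
force: [-1.8, -0.5, 2.2]
width: -0.001
```

play_rows(
  plan=[
    [0,0,0,0,0,0.002,-1],
  ],
)

```text
time: 4.0
ee_pos: [0.6045, 0.1182, 0.0479]
eef_rot: [-2.582, -1.768, -0.019]
force: [-0.4, -0.5, 2.1]
width: -0.004
```

play_rows(
  plan=[
    [0,0,0,0,0,0.0015,-1],
  ],
)

```text
time: 4.1
ee_pos: [0.6045, 0.1182, 0.0463]
eef_rot: [-2.582, -1.768, -0.019]
force: [-1.0, 0.2, 1.8]
width: 0.003
```

play_rows(
  plan=[
    [0,0,0,0,0,0.001,-1],
  ],
)

```text
time: 4.2
ee_pos: [0.6046, 0.1183, 0.0461]
eef_rot: [-2.582, -1.768, -0.019]
force: [-6.2, -1.2, 14.6]
width: 0.0
```

play_rows(
  plan=[
    [0,0,0,0,0,0.001,-1],
  ],
)

```text
time: 4.3
ee_pos: [0.6045, 0.1182, 0.0461]
eef_rot: [-2.583, -1.768, -0.018]
force: [-5.4, -1.2, 11.8]
width: -0.002
```

Hard stop reached (z 0.046, about 14 N). Lifting and moving to the bar key.

play_rows(
  plan=[
    [0,0,0,0,0,-0.006,-1],
    [0,0,0,0,0,-0.015,-1],
    [0,0,0,0,0,-0.03,-1],
    [0,0,0,0,0,-0.03,-1],
    [0,0,0,0,0,0,-1],
    [0,0,0,0,0,0,-1],
  ],
)

```text
time: 4.9
ee_pos: [0.6051, 0.1171, 0.1327]
eef_rot: [-2.583, -1.769, -0.022]
force: [-0.3, -0.6, -0.3]
width: -0.0
```

Run:
```python
from station import *
from h import *
np.set_printoptions(precision=4,suppress=True)
o=get_obs();print(o["time"],o["ee_pos"],o["force"],shift(o,[.4435,.2125,.12]))
S=get_image("scene");D=get_image("side")
a=S["color"][170:250,210:370,::-1];b=D["color"][240:340,230:390,::-1]
cv2.imwrite("pics/m3.png",cv2.resize(np.vstack([a,b]),None,fx=3.2,fy=3.2,interpolation=2))
```

```text
4.9 [0.6051 0.1171 0.1327] [-0.28   -0.6371 -0.3216] [ 0.0304 -0.1851  0.0135]
```

View pics/m3.png

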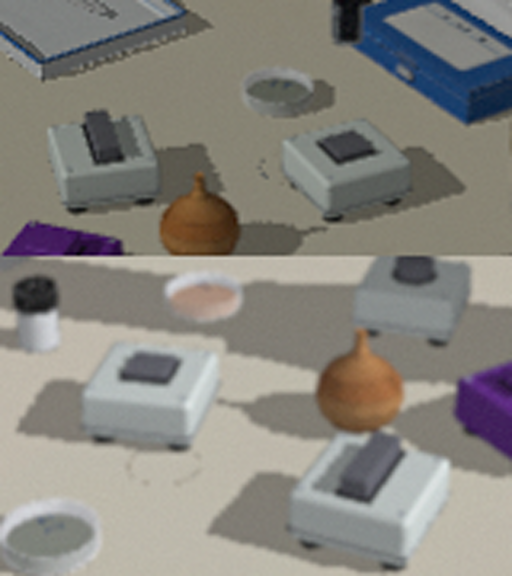

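The square key is visibly down. It now stands low on its box at about (346,146) and (150,367) in the zoomed crop, and the bar key is still up.

play_rows(
  plan=[
    [0,0,0,0.005,-0.031,0,-1],
    [0,0,0,0.005,-0.031,0,-1],
    [0,0,0,0.005,-0.031,0,-1],
    [0,0,0,0.005,-0.031,0,-1],
    [0,0,0,0.005,-0.031,0,-1],
    [0,0,0,0.005,-0.031,0,-1],
    [0,0,0,0,0,0,-1],
    [0,0,0,0,0,0,-1],
  ],
)

```text
time: 5.8
ee_pos: [0.4321, 0.2123, 0.1252]
eef_rot: [-2.582, -1.765, -0.001]
force: [0.7, 0.2, 0.2]
width: 0.0
```

Run:
```python
from station import *
from h import *
np.set_printoptions(precision=4,suppress=True)
o=get_obs();print(o["time"],o["ee_pos"],o["force"],shift(o,[.4435,.2125,.08]))
```

```text
5.8 [0.4321 0.2123 0.1252] [0.7013 0.2067 0.1886] [0.004  0.011  0.0452]
```

play_rows(
  plan=[
    [0,0,0,0.004,0.01,0.01,-1],
    [0,0,0,0,0,0.02,-1],
    [0,0,0,0,0,0.014,-1],
    [0,0,0,0,0,0,-1],
    [0,0,0,0,0,0,-1],
  ],
)

```text
time: 6.3
ee_pos: [0.4461, 0.2101, 0.0783]
eef_rot: [-2.587, -1.76, 0.001]
force: [0.6, -0.6, 0.3]
width: -0.001
```

Run:
```python
from station import *
from h import *
np.set_printoptions(precision=4,suppress=True)
o=get_obs();print(o["time"],o["ee_pos"],o["force"],shift(o,[.4435,.2125,.06]))
S=get_image("scene");D=get_image("side")
print([proj(i,np.array([.4435,.2125,.054])) for i in(S,D)])
a=S["color"][150:250,190:310,::-1];b=D["color"][250:350,290:410,::-1]
cv2.imwrite("pics/m4.png",cv2.resize(np.hstack([a,b]),None,fx=3.3,fy=3.3,interpolation=2))
```

```text
6.3 [0.4461 0.2101 0.0783] [ 0.6172 -0.6042  0.3436] [ 0.0012 -0.0031  0.0183]
[(np.float64(240.32358207766268), np.float64(208.85118641533995)), (np.float64(346.0433178970098), np.float64(301.7692990918832))]
```

View pics/m4.png

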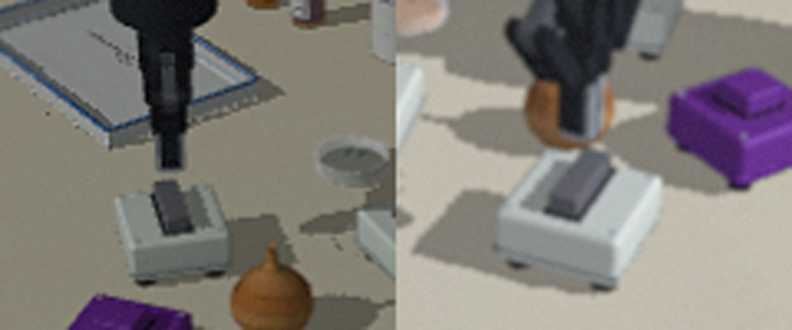

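play_rows(
  plan=[
    [0,0,0,0.001,-0.0025,0.008,-1],
    [0,0,0,0,0,0.008,-1],
    [0,0,0,0,0,0.002,-1],
    [0,0,0,0,0,0,-1],
  ],
)

```text
time: 6.8
ee_pos: [0.4452, 0.2129, 0.0608]
eef_rot: [-2.588, -1.76, -0.005]
force: [0.8, 0.2, 1.1]
width: 0.002
```

play_rows(
  plan=[
    [0,0,0,0,0,0.002,-1],
    [0,0,0,0,0,0.002,-1],
    [0,0,0,0,0,0.002,-1],
    [0,0,0,0,0,0.002,-1],
  ],
)

```text
time: 7.2
ee_pos: [0.4455, 0.2132, 0.0528]
eef_rot: [-2.588, -1.76, -0.006]
force: [-1.2, -0.2, 1.8]
width: 0.002
```

play_rows(
  plan=[
    [0,0,0,0,0,0.002,-1],
  ],
)

```text
time: 7.3
ee_pos: [0.4455, 0.2132, 0.0507]
eef_rot: [-2.588, -1.76, -0.006]
force: [-0.8, 0.0, 1.9]
width: 0.001
```

play_rows(
  plan=[
    [0,0,0,0,0,0.002,-1],
  ],
)

```text
time: 7.4
ee_pos: [0.4455, 0.2132, 0.0487]
eef_rot: [-2.588, -1.76, -0.006]
force: [-0.9, 0.6, 2.4]
width: 0.0
```

play_rows(
  plan=[
    [0,0,0,0,0,0.0015,-1],
  ],
)

```text
time: 7.5
ee_pos: [0.4455, 0.2132, 0.047]
eef_rot: [-2.588, -1.76, -0.006]
force: [-0.8, -0.4, 2.0]
width: 0.003
```

play_rows(
  plan=[
    [0,0,0,0,0,0.001,-1],
  ],
)

```text
time: 7.6
ee_pos: [0.4455, 0.2132, 0.046]
eef_rot: [-2.588, -1.76, -0.006]
force: [-2.7, -2.4, 12.7]
width: -0.001
```

play_rows(
  plan=[
    [0,0,0,0,0,0.001,-1],
  ],
)

```text
time: 7.7
ee_pos: [0.4456, 0.2133, 0.0459]
eef_rot: [-2.588, -1.761, -0.006]
force: [-5.9, -2.2, 23.7]
width: -0.004
```

Hard stop reached here too. Now drawing the hand back.

play_rows(
  plan=[
    [0,0,0,0,0,-0.006,-1],
    [0,0,0,0,0,-0.015,-1],
    [0,0,0,0,0,-0.03,-1],
    [0,0,0,0,0,-0.04,-1],
    [0,0,0,0,0,-0.04,-1],
    [0,0,0,0,0,-0.03,-1],
    [0,0,0,0,0,0,-1],
    [0,0,0,0,0,0,-1],
    [0,0,0,0,0,0,-1],
  ],
)

```text
time: 8.6
ee_pos: [0.4455, 0.2113, 0.2121]
eef_rot: [-2.587, -1.761, -0.005]
force: [-0.4, -0.2, -0.4]
width: 0.001
```

Run:
```python
from station import *
from h import *
np.set_printoptions(precision=4,suppress=True)
o=get_obs();print(o["time"],o["ee_pos"],o["force"],abs(o["qvel"]).max())
S=get_image("scene");D=get_image("side")
a=S["color"][180:340,200:420,::-1];b=D["color"][200:350,220:440,::-1]
cv2.imwrite("pics/m5.png",cv2.resize(np.vstack([a,b]),None,fx=1.9,fy=1.9,interpolation=2))
for n,i in(("scene",S),("side",D)):
    p=cv2.imread(f"pics/{n}0.png")
    d=cv2.absdiff(p,i["color"][:,:,::-1].copy()).max(2);print(n,(d>40).sum())
    cv2.imwrite(f"pics/d{n}.png",(d>40).astype(np.uint8)*255)
```

```text
8.6 [0.4455 0.2113 0.2121] [-0.4481 -0.2491 -0.3882] 0.016973617344611513
scene 13880
side 35647
```

View pics/m5.png

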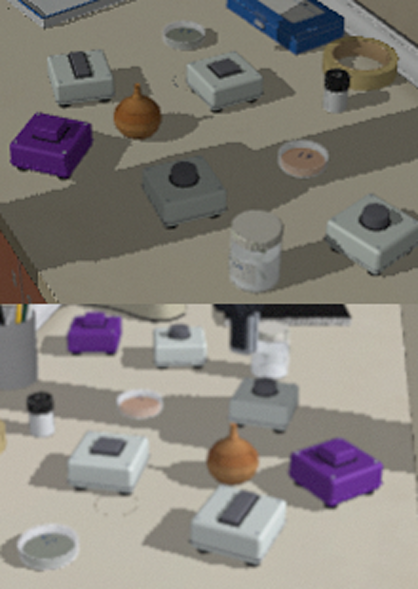

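View pics/dscene.png

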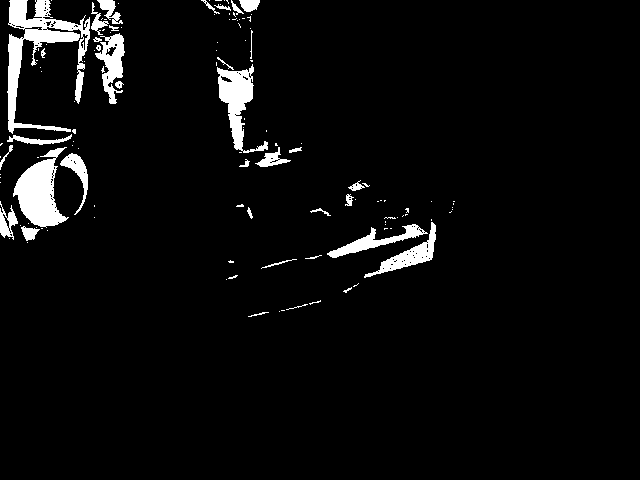

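Both keys are down at (80,62) and (228,67) in the crop, and both round keys are up. The difference picture shows only the arm, its shadow and the two keys, so no box or loose thing has moved. Handing in.

```bash
python3 -c "
from station import *
print(sign_off())"
```

```text
the job is handed in; nothing more can be done
None
```

I pressed the square key fully down, then the bar key, with the shut fingertips, drew the hand straight up and handed the job in at about 8.7 s. No verdict was reported.

- **Square key:** it stopped at 46 mm above the worktop, its fully-down height. The last readings were 14.6 N and 11.8 N, held for two rows.
- **Bar key:** it stopped at the same height, with readings of 12.7 N and then 23.7 N. Both presses stayed under the 40 N limit.
- **Final state:** both keys look down and both round keys up in the scene and side pictures. A before-and-after comparison of the scene view shows only the arm, its shadow and the two keys changed. The hand is about 0.21 m above the worktop with no contact force beyond noise.
- **Checks that disagreed:** my first wrist-camera fix was about 10–17 mm off, because I used pixels from one picture with the pose of a later one while the arm was still settling. Once redone, it agreed with the other two cameras to within about 6 mm, and I pressed at the combined estimate.

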